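Park microscope objectives by length on the rail

TASK

Line the four loose microscope objectives up by length on the four pads of the rail: the shortest on the pad next to the white post, then longer and longer, to the longest on the pad next to the black post. Stand each one upright, nose up, in the middle of its pad, and let go of it. They are delicate: set them down gently, and never tip one over or drop it.

Things in the scene. Friction and masses are not known exactly. Their poses are not given: they have to be found in the camera images.
- objective_red: Loose microscope objective with a red band and shoulder, standing upright nose up, 38 mm long. Straight steel barrel 30 mm in diameter from the underside up to 28 mm (grip it there), then a red cone and a narrower steel nose. About 100 g, give or take a third. Origin: centre of its flat underside; z up along its axis. Round: any yaw will do.
- objective_yellow: Loose microscope objective with a yellow band and shoulder, standing upright nose up, 50 mm long. Straight steel barrel 30 mm in diameter from the underside up to 36 mm (grip it there), then a yellow cone and a narrower steel nose. About 130 g, give or take a third. Origin: centre of its flat underside; z up along its axis. Round: any yaw will do.
- objective_green: Loose microscope objective with a green band and shoulder, standing upright nose up, 62 mm long. Straight steel barrel 30 mm in diameter from the underside up to 46 mm (grip it there), then a green cone and a narrower steel nose. About 160 g, give or take a third. Origin: centre of its flat underside; z up along its axis. Round: any yaw will do.
- objective_blue: Loose microscope objective with a blue band and shoulder, standing upright nose up, 76 mm long. Straight steel barrel 30 mm in diameter from the underside up to 58 mm (grip it there), then a blue cone and a narrower steel nose. About 190 g, give or take a third. Origin: centre of its flat underside; z up along its axis. Round: any yaw will do.
- pad_1: Fixed parking pad, leftmost (+y end) of four in a row on the grey rail, seen from the robot: aluminium carrier (56 mm across the rail, 50 along it) topped by a flat black rubber disc 44 mm wide. Origin: centre of the underside, 20 mm above the table; disc top 14 mm above that. y axis along the rail (towards pad_1), x across. Pads about 74 mm apart, unevenly; rail turned up to 11 degrees.
- pad_2: Fixed parking pad, second from the left of four in a row on the grey rail, seen from the robot: aluminium carrier (56 mm across the rail, 50 along it) topped by a flat black rubber disc 44 mm wide. Origin: centre of the underside, 20 mm above the table; disc top 14 mm above that. y axis along the rail (towards pad_1), x across. Pads about 74 mm apart, unevenly; rail turned up to 11 degrees.
- pad_3: Fixed parking pad, third from the left of four in a row on the grey rail, seen from the robot: aluminium carrier (56 mm across the rail, 50 along it) topped by a flat black rubber disc 44 mm wide. Origin: centre of the underside, 20 mm above the table; disc top 14 mm above that. y axis along the rail (towards pad_1), x across. Pads about 74 mm apart, unevenly; rail turned up to 11 degrees.
- pad_4: Fixed parking pad, rightmost (-y end) of four in a row on the grey rail, seen from the robot: aluminium carrier (56 mm across the rail, 50 along it) topped by a flat black rubber disc 44 mm wide. Origin: centre of the underside, 20 mm above the table; disc top 14 mm above that. y axis along the rail (towards pad_1), x across. Pads about 74 mm apart, unevenly; rail turned up to 11 degrees.
- white_post: Fixed white block, 36 x 30 x 30 mm, on one end of the rail, about 67 mm beyond the end pad: beside pad_1 in some starts, beside pad_4 in others. It marks the end where the shortest objective goes. A black block of the same size stands on the other end. Origin: centre of its underside, 20 mm above the table.
There are look-alikes about, which are no part of the job. Leave any purple look-alike of the objective_green alone.

How it is judged:
By the outcome, as a careful person would: the job done as asked, in the order asked, and still so for the second after the job is handed in, with the robot touching nothing.
It also fails if it takes over 102 s, if anything falls off the work surface, if the arm or the gripper's body presses on something with over 40 N, if the wrist force passes 120 N, or if a joint passes its speed limit or range.

ROBOT

A 7-joint arm with a two-finger parallel gripper is mounted at the origin on the work surface. World frame = base frame: x ahead of the robot, y to its left, z up, the work surface at z = 0. Lengths are in m, angles in rad, forces in N, time in s.
With the tool pointing down it reaches from about 0.425 to 0.875 m from the base axis. Payload 9.9 kg.
Tool frame: the origin (TCP) lies at the very end of the fingers, on their centre line; the grasp point (between the pads) lies robot.hold_point_z behind it (robot.hold_point_z is the distance from the TCP to the grasp point, in m); z points along the fingers, y is the direction in which the jaws open and shut (so a half turn about z gives the same grasp; the last joint's range is limited). The gripper opens to 85 mm and grips with 20 to 120 N. Pads are 22 mm wide; open, the fingers measure 114 mm over their backs; the gripper's body (76 mm by 85 mm) begins 54 mm behind the grasp point. The pads swing forward as they close: fully open they stand 13 mm farther back than shut.
Start: joints at [-1.391, 0.576, 0.025, 1.437, -0.015, 1.129, -0.057], TCP at [0.176, 0.652, 0.231] pointing down, gripper open.
Joint ranges: [-2.76, 2.76], [-0.34, 2.15], [-1.52, 1.57], [0.19, 2.46], [-1.09, 4.23], [0.17, 1.99], [-2.82, 2.82]. Speed limits (rad/s): [2.22, 2.22, 3.01, 3.01, 3.14, 3.14, 3.14].

INTERFACE

Orientations are given as [roll, pitch, yaw] about the fixed x, y, z axes, in that order (R = Rz(yaw) Ry(pitch) Rx(roll)).
In Python, from rig import robot gives the robot as it stands.
- The arm moves only by the tool jog_arm, never from a script. Its arguments are lists of equal length, an entry for each row: "linear": the shift along the tool's x, y, z in m, a list of three; "turn": the turn about the tool's z in rad. In form: {"linear": [[dx, dy, dz], ...], "turn": [turn, ...]}. A call has 1 to 12 rows; each row is the pose to reach, as a shift and turn from the pose measured when the call began, along the tool's axes at that moment; what a row does not reach only later rows make up. A row lasts 1/8 s, in which the tool goes at most 62.5 mm and 10.7 degrees, less where a joint would pass 70% of its speed; a pose out of reach is approached as far as the arm can. A call with a gripper value outside its range is refused whole. "gripper" is the finger opening in m, from 0 to 0.0854, set as the call begins (left out, the last holds). The fingers move at their own pace and stop on an object; "newtons" is the grip in N (left out, the last holds). Time passes only in rows, so rows that repeat a pose let the fingers close. It gives the time, the measured TCP pose, the force and the opening at its end, in the units of the state.
- robot.get_state(): the state, without advancing time (a new reading comes with each control period).
- robot.get_image(name): name is "scene" or "top"; returns (picture, depth): 480x640x3 uint8, red, green, blue; 480x640 float32, m along the optical axis (not along the pixel's ray), 0 where there is no reading.
- robot.camera_model(name): a dict with "intrinsics" (3x3 intrinsics, pixels), "T" (4x4, takes a point from camera to world coordinates). Camera axes: x right, y up, looking along -z (the intrinsics and any distortion apply to the point x, -y, -z); pixel columns grow to the right and rows downward; lengths in m; the calibration is good to about 2 mm. A picture is of the moment at which its call begins. camera_model takes no time and is no camera call.
- robot.sign_off(): hands the job in, once; it reports no verdict.
The state is a dict: "time": time; "joint_pos": joint angles; "dq": joint speeds; "joint_efforts": joint torques, N m; "eef_pos": TCP position; "tcp_rot": TCP orientation; "ft_force": force on the tool from outside, world axes, zero at the start; "ft_torque": the same for the moment, N m; "gripper_width": finger opening in m.
Only numpy, scipy, OpenCV 4.12 (cv2) and the standard library are available. Lean on these libraries where they do the work, as an engineer would, in place of code of your own. Each camera call takes 0.05 s, during which the arm holds its last target.

## Working session

There is one attempt and no reset: what is moved stays moved. The work goes in short steps, Python scripts to look and compute and a tool call to move; the robot and the scene stay as the last step left them, time stands still between calls to the robot, and variables do not carry over. Pictures are saved under pics/ and viewed, and the job is handed in when it is done.

Besides the shell and the picture viewer there is one more tool, called after "Emit:" by a JSON object that holds its "api" and its "payload", one argument or row to a line. jog_arm: Moves the arm, as the interface text tells. Its arguments: {"type":"object","properties":{"linear":{"type":"array"},"turn":{"type":"array"},"gripper":{"type":"number"},"newtons":{"type":"number"}},"required":["linear","turn"]}

```bash
ls; mkdir -p pics
python3 - <<'E'
from rig import robot
import cv2,numpy as np
s=robot.get_state()
print({k:np.round(v,4).tolist() for k,v in s.items()}, robot.hold_point_z)
for n in("scene","top"):
    p,d=robot.get_image(n); cv2.imwrite(f"pics/{n}0.png",p[...,::-1]); np.save(f"{n}_d.npy",d)
    m=robot.camera_model(n); print(n,{k:(np.round(v,4).tolist() if not isinstance(v,str) else v) for k,v in m.items()})
E
```

```text
pics
{'time': 0.0, 'joint_pos': [-1.3908, 0.5766, 0.0248, 1.4379, -0.015, 1.129, -0.0565], 'dq': [-0.0003, -0.0002, 0.0001, -0.0017, -0.0009, -0.0007, 0.0015], 'joint_efforts': [0.0002, -76.5748, 2.2505, -28.5972, 0.0153, 0.0128, 0.0], 'eef_pos': [0.1759, 0.6512, 0.2304], 'tcp_rot': [-3.1399, 0.0001, 2.8778], 'ft_force': [0.1838, -0.9519, 0.6825], 'ft_torque': [-0.041, -0.0278, 0.0044], 'gripper_width': 0.0855} 0.0187
scene {'intrinsics': [[538.5961, 0.0, 312.3183], [0.0, 538.5961, 232.0024], [0.0, 0.0, 1.0]], 'T': [[0.1855, -0.7806, 0.5969, 1.05], [0.9826, 0.1446, -0.1163, -0.1131], [0.0045, 0.6081, 0.7939, 0.7337], [0.0, 0.0, 0.0, 1.0]]}
top {'intrinsics': [[614.0874, 0.0, 328.3493], [0.0, 614.0874, 238.3877], [0.0, 0.0, 1.0]], 'T': [[-0.0017, 0.9925, -0.1222, 0.4387], [-1.0, -0.002, -0.0024, 0.0187], [-0.0026, 0.1222, 0.9925, 0.9374], [0.0, 0.0, 0.0, 1.0]]}
```

View pics/scene0.png

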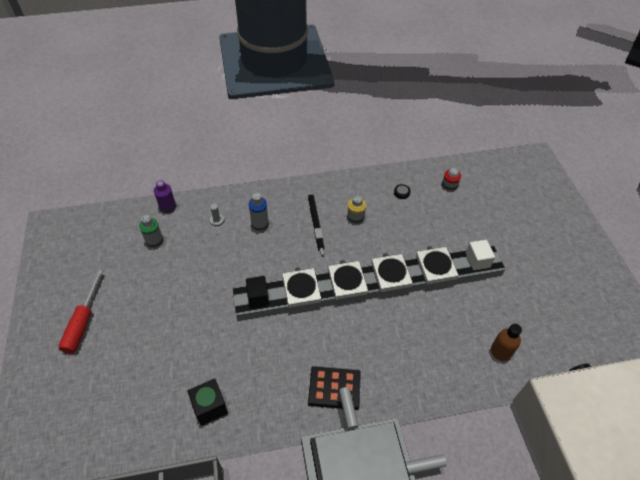

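View pics/top0.png

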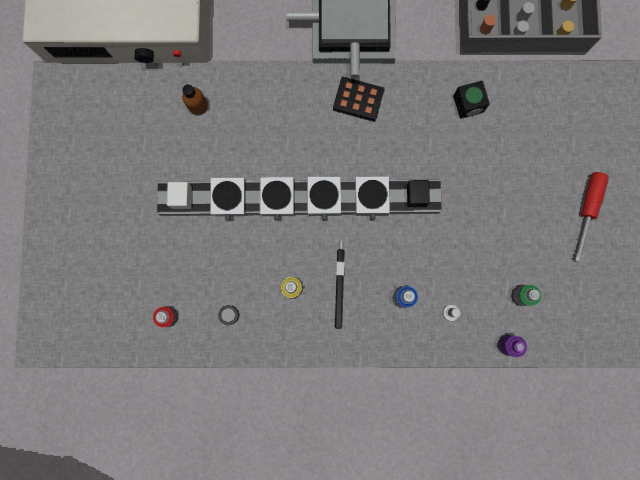

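The white post is at top-view (178,194), at the +y end beside pad_1. So red goes to pad_1, yellow to pad_2, green to pad_3 and blue to pad_4. The objectives are at top-view pixels red (163,317), yellow (291,287), blue (407,296) and green (529,295). The purple look-alike is at (514,345), close to green.

```bash
cat > h.py <<'E'
from rig import robot
import cv2,numpy as np
def ray(n,uv,z):
    m=robot.camera_model(n);K=np.array(m["intrinsics"]);T=np.array(m["T"])
    d=np.linalg.inv(K)@[uv[0],uv[1],1]; d=T[:3,:3]@(d*[1,-1,-1]); o=T[:3,3]
    return (o+d*(z-o[2])/d[2])[:2]
def cloud(n,d):
    m=robot.camera_model(n);K=np.array(m["intrinsics"]);T=np.array(m["T"])
    v,u=np.mgrid[:480,:640]; P=np.stack([(u-K[0,2])/K[0,0]*d,-(v-K[1,2])/K[1,1]*d,-d],-1)
    return P@T[:3,:3].T+T[:3,3]
H={'red':.038,'yellow':.050,'green':.062,'blue':.076}
B={'red':.028,'yellow':.036,'green':.046,'blue':.058}
HUE={'red':(172,8),'yellow':(20,32),'green':(50,75),'blue':(103,122)}
def mask(img,c):
    hsv=cv2.cvtColor(img,cv2.COLOR_RGB2HSV); a,b=HUE[c]; h=hsv[...,0]
    hm=((h>=a)|(h<=b)) if a>b else ((h>=a)&(h<=b))
    return (hm&(hsv[...,1]>110)&(hsv[...,2]>50)).astype(np.uint8)
def blobs(m,lo,hi):
    cs,_=cv2.findContours(m,cv2.RETR_EXTERNAL,cv2.CHAIN_APPROX_NONE)
    return [c for c in cs if lo<=cv2.contourArea(c)<=hi]
E
python3 - <<'E'
from h import *
for n in("top","scene"):
    img=cv2.imread(f"pics/{n}0.png")[...,::-1].copy(); d=np.load(f"{n}_d.npy"); W=cloud(n,d)
    print(n)
    for c in H:
        for b in blobs(mask(img,c),60,900):
            (u,v),r=cv2.minEnclosingCircle(b); 
            p=ray(n,(u,v),B[c]+.003)
            if not(.3<p[0]<.9): continue
            # depth: top of nose
            sel=(np.hypot(W[...,0]-p[0],W[...,1]-p[1])<.02)
            zz=W[...,2][sel]; top=sel&(W[...,2]>np.percentile(zz,97)-.004)
            print(c,(round(u),round(v)),round(r,1),cv2.contourArea(b),'ring',p.round(4),'zmax',np.percentile(zz,97).round(4),'nose',W[top].mean(0).round(4),top.sum(),'bearing',round(float(np.hypot(*p)),3))
    g=cv2.cvtColor(img,cv2.COLOR_RGB2GRAY)
    for b in blobs((g<45).astype(np.uint8),300,1400):
        (u,v),ax,an=cv2.fitEllipse(b); p=ray(n,(u,v),.034)
        if .4<p[0]<.7: print('dark',(round(u,1),round(v,1)),np.round(ax,1),cv2.contourArea(b),p.round(4),'depth z',np.median(W[int(v)-3:int(v)+4,int(u)-3:int(u)+4,2]).round(4))
E
```

```text
top
red (163, 316) 10.7 322.5 ring [0.4356 0.2627] zmax 0.0412 nose [0.4353 0.2634 0.0399] 102 bearing 0.509
red (594, 195) 24.0 734.0 ring [ 0.6156 -0.3769] zmax 0.0279 nose [ 0.6146 -0.3827  0.026 ] 204 bearing 0.722
yellow (291, 287) 10.3 308.0 ring [0.4779 0.0753] zmax 0.0527 nose [0.4776 0.0753 0.0514] 94 bearing 0.484
yellow (567, 27) 6.4 83.0 ring [ 0.8766 -0.3467] zmax 0.0391 nose [ 0.8788 -0.3488  0.0372] 94 bearing 0.943
green (530, 295) 10.8 144.0 ring [ 0.4655 -0.2689] zmax 0.0643 nose [ 0.4657 -0.2702  0.0632] 93 bearing 0.538
green (474, 95) 8.4 106.5 ring [ 0.7643 -0.1978] zmax 0.0439 nose [ 0.7649 -0.1984  0.0418] 394 bearing 0.789
blue (406, 296) 10.8 337.0 ring [ 0.4632 -0.0901] zmax 0.0788 nose [ 0.4634 -0.0909  0.0773] 95 bearing 0.472
dark (323.3, 194.1) [26.6 27. ] 562.0 [0.6167 0.0282] depth z 0.035
dark (275.9, 194.5) [26.8 27.2] 569.0 [0.6162 0.0991] depth z 0.0355
dark (226.4, 195.0) [27.  27.2] 575.0 [0.6157 0.1733] depth z 0.0356
dark (372.1, 193.7) [26.9 27.1] 569.0 [ 0.6172 -0.0447] depth z 0.0353
scene
red (75, 328) 25.7 799.0 ring [ 0.6316 -0.3791] zmax 0.025 nose [ 0.6293 -0.3863  0.0233] 248 bearing 0.737
red (452, 176) 8.2 103.5 ring [0.4432 0.2589] zmax 0.0371 nose [0.4393 0.2619 0.036 ] 61 bearing 0.513
yellow (357, 205) 8.7 119.5 ring [0.4851 0.0728] zmax 0.0487 nose [0.4821 0.0742 0.0479] 65 bearing 0.491
green (148, 226) 8.9 110.0 ring [ 0.4741 -0.2702] zmax 0.0611 nose [ 0.4703 -0.2713  0.0601] 65 bearing 0.546
blue (257, 204) 8.9 123.5 ring [ 0.4711 -0.0923] zmax 0.0748 nose [ 0.4678 -0.0924  0.0741] 65 bearing 0.48
dark (258.9, 294.6) [32.  50.7] 846.5 [ 0.6256 -0.1115] depth z 0.048
dark (300.9, 285.1) [22.2 25.9] 449.5 [ 0.6207 -0.0466] depth z 0.0325
dark (347.4, 277.4) [21.6 25.5] 431.0 [0.6202 0.0261] depth z 0.0326
dark (391.6, 270.1) [20.8 25.6] 416.5 [0.6196 0.0968] depth z 0.0325
dark (437.0, 262.5) [20.4 25.7] 410.0 [0.619  0.1708] depth z 0.0325
```

Run:
```python
import cv2,numpy as np
t=cv2.imread("pics/top0.png");s=cv2.imread("pics/scene0.png")
a=[cv2.resize(t[y-20:y+20,x-20:x+20],(190,190),interpolation=0) for x,y in((163,317),(291,287),(529,295),(407,296))]
b=[cv2.resize(s[y-20:y+20,x-20:x+20],(190,190),interpolation=0) for x,y in((452,178),(357,209),(151,230),(259,211))]
cv2.imwrite("pics/z0.png",np.vstack([np.hstack(a),np.hstack(b)]))
```

```text
(no output)
```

View pics/z0.png

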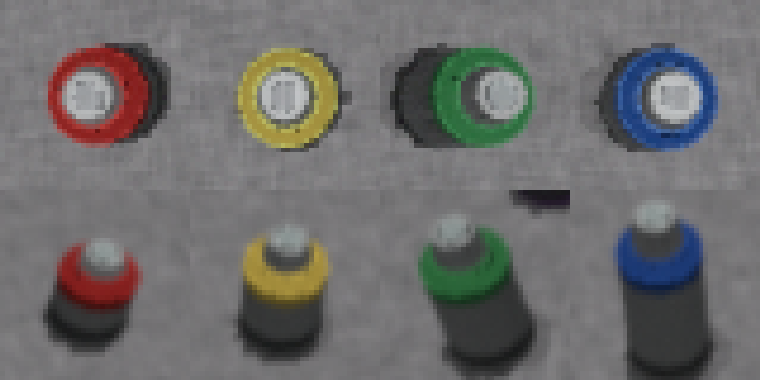

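Depth and colour rings agree within each camera. The two cameras differ from each other by a steady (4, -2) mm, so I average them. Next I move above red, jaws along world x (yaw 90°).

```bash
cat >> h.py <<'E'
def plan(x,y,z,yaw=np.pi/2):
    s=robot.get_state(); p=np.array(s["eef_pos"]); r=s["tcp_rot"]
    R=cv2.Rodrigues(np.array([0,0,r[2]]))[0]@cv2.Rodrigues(np.array([0,r[1],0.]))[0]@cv2.Rodrigues(np.array([r[0],0,0.]))[0]
    d=R.T@(np.array([x,y,z])-p); t=-(yaw-r[2]); t=(t+np.pi)%(2*np.pi)-np.pi
    print('t',round(s["time"],2),'at',p.round(4),np.round(r,4),'w',round(float(s["gripper_width"]),4),'-> linear',d.round(4),'turn',round(t,4))
E
python3 -c "
from h import *
plan(.4373,.2627,.15)"
```

```text
t 0.1 at [0.1759 0.6513 0.2305] [-3.1401e+00  1.0000e-04  2.8778e+00] w 0.0853 -> linear [-0.3537 -0.3069  0.081 ] turn 1.307
```

Emit:
{"api": "jog_arm", "payload": {
  "linear": [
    [-0.02,-0.017,0.005],
    [-0.06,-0.052,0.014],
    [-0.1,-0.087,0.023],
    [-0.14,-0.122,0.032],
    [-0.18,-0.157,0.041],
    [-0.22,-0.192,0.05],
    [-0.26,-0.227,0.06],
    [-0.3,-0.262,0.07],
    [-0.335,-0.292,0.078],
    [-0.3537,-0.3069,0.081],
    [-0.3537,-0.3069,0.081],
    [-0.3537,-0.3069,0.081]
  ],
  "turn": [0.08,0.22,0.36,0.5,0.64,0.78,0.92,1.06,1.2,1.307,1.307,1.307],
  "gripper": 0.06,
  "newtons": 25
}}

```text
time: 1.6
eef_pos: [0.4366, 0.2642, 0.15]
tcp_rot: [-3.141, 0.001, 1.574]
ft_force: [-0.3, 0.7, 0.5]
gripper_width: 0.0601
```

```bash
python3 -c "
from h import *
plan(.4373,.2627,.004)
print(np.round(robot.get_state()['joint_pos'],3))
for n in('top','scene'):
    p,d=robot.get_image(n); cv2.imwrite(f'pics/{n}1.png',p[...,::-1])
a=cv2.imread('pics/top1.png');b=cv2.imread('pics/scene1.png')
cv2.imwrite('pics/c1.png',np.hstack([cv2.resize(a[200:400,60:260],(400,400)),cv2.resize(b[60:260,350:550],(400,400))]))
"
```

```text
t 1.6 at [0.4366 0.2642 0.15  ] [-3.1407e+00  8.0000e-04  1.5740e+00] w 0.0601 -> linear [-0.0014  0.0009  0.146 ] turn 0.0032
[-0.901  0.458  0.382  1.981 -0.245  0.747 -0.37 ]
```

View pics/c1.png

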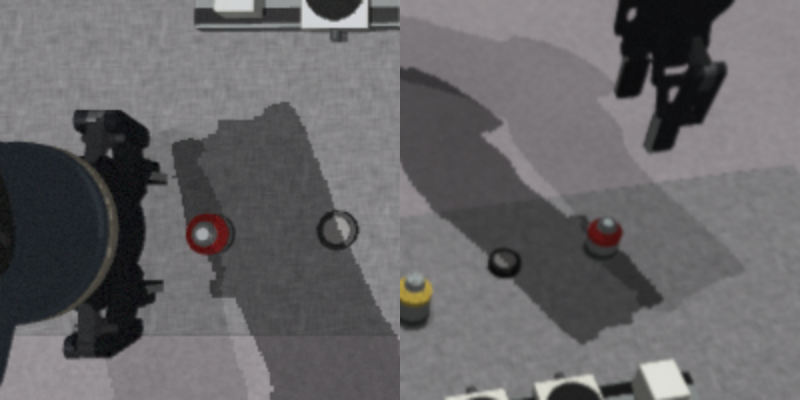

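The crops show red between the finger shadows. The gripper appears left of it because of perspective, which fits its height. Descending and gripping.

Emit:
{"api": "jog_arm", "payload": {
  "linear": [
    [-0.0014,0.0009,0.015],
    [-0.0014,0.0009,0.045],
    [-0.0014,0.0009,0.08],
    [-0.0014,0.0009,0.11],
    [-0.0014,0.0009,0.13],
    [-0.0014,0.0009,0.14],
    [-0.0014,0.0009,0.145],
    [-0.0014,0.0009,0.145],
    [-0.0014,0.0009,0.145]
  ],
  "turn": [0.003,0.003,0.003,0.003,0.003,0.003,0.003,0.003,0.003]
}}

```text
time: 2.82
eef_pos: [0.4376, 0.263, 0.0056]
tcp_rot: [3.141, 0.0, 1.571]
ft_force: [-0.2, 0.5, -0.5]
gripper_width: 0.06
```

Emit:
{"api": "jog_arm", "payload": {
  "linear": [
    [0,0,0],
    [0,0,0],
    [0,0,0],
    [0,0,0],
    [0,0,0],
    [0,0,0],
    [0,0,0],
    [0,0,0]
  ],
  "turn": [0,0,0,0,0,0,0,0],
  "gripper": 0.02,
  "newtons": 25
}}

```text
time: 3.82
eef_pos: [0.4378, 0.2632, 0.0062]
tcp_rot: [3.141, -0.001, 1.571]
ft_force: [-0.8, 0.2, 6.2]
gripper_width: 0.0289
```

```bash
python3 -c "
from h import *
plan(.4373,.2627,.004)
for n in('top','scene'):
    p,d=robot.get_image(n); cv2.imwrite(f'pics/{n}2.png',p[...,::-1])
a=cv2.imread('pics/top2.png');b=cv2.imread('pics/scene2.png')
cv2.imwrite('pics/c2.png',np.hstack([cv2.resize(a[260:360,110:210],(400,400)),cv2.resize(b[120:220,400:500],(400,400))]))
"
```

```text
t 3.83 at [0.4378 0.2632 0.0062] [ 3.1409e+00 -5.0000e-04  1.5715e+00] w 0.0289 -> linear [-0.0005 -0.0005  0.0022] turn 0.0007
```

View pics/c2.png

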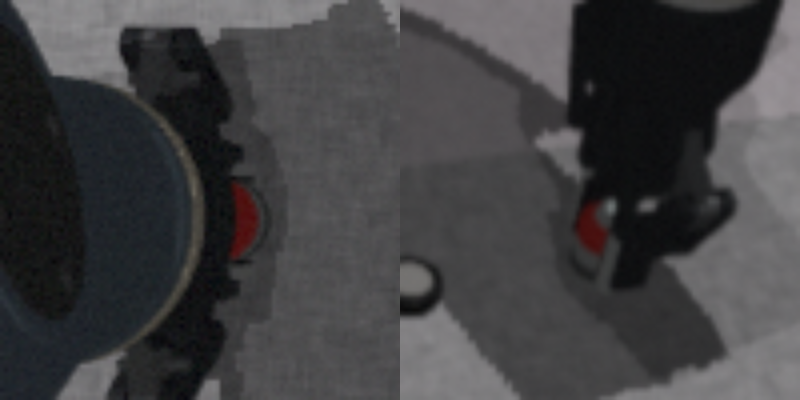

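Red is gripped (28.9 mm). I lift it a little and check before carrying it.

Emit:
{"api": "jog_arm", "payload": {
  "linear": [
    [0,0,-0.005],
    [0,0,-0.015],
    [0,0,-0.035],
    [0,0,-0.06],
    [0,0,-0.09],
    [0,0,-0.11],
    [0,0,-0.115],
    [0,0,-0.115]
  ],
  "turn": [0,0,0,0,0,0,0,0]
}}

```text
time: 4.92
eef_pos: [0.4376, 0.2632, 0.1213]
tcp_rot: [3.141, -0.001, 1.572]
ft_force: [-0.3, 0.5, -1.9]
gripper_width: 0.0291
```

```bash
python3 -c "
from h import *
plan(.6174,.1721,.12)
for n in('top','scene'):
    p,d=robot.get_image(n); cv2.imwrite(f'pics/{n}3.png',p[...,::-1])
a=cv2.imread('pics/top3.png');b=cv2.imread('pics/scene3.png')
cv2.imwrite('pics/c3.png',np.hstack([cv2.resize(a[260:360,110:210],(400,400)),cv2.resize(b[80:200,400:520],(400,400))]))
"
```

```text
t 4.92 at [0.4376 0.2632 0.1213] [ 3.1407e+00 -8.0000e-04  1.5717e+00] w 0.0291 -> linear [-0.0913  0.1798  0.0013] turn 0.0009
```

View pics/c3.png

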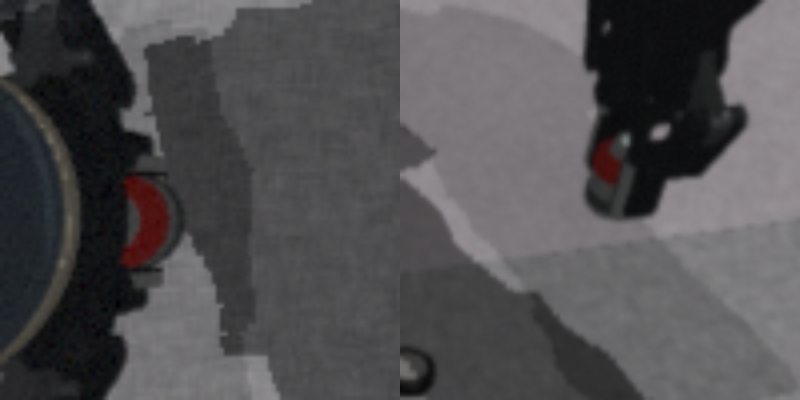

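Red is held upright. Carrying it over pad_1.

Emit:
{"api": "jog_arm", "payload": {
  "linear": [
    [-0.004,0.008,0],
    [-0.014,0.028,0],
    [-0.029,0.056,0],
    [-0.044,0.086,0],
    [-0.059,0.116,0],
    [-0.074,0.146,0],
    [-0.085,0.168,0],
    [-0.0908,0.1785,0],
    [-0.0908,0.1798,0],
    [-0.0908,0.1798,0.005],
    [-0.0908,0.1798,0.015],
    [-0.0908,0.1798,0.02]
  ],
  "turn": [0,0,0,0,0,0,0,0,0,0,0,0]
}}

```text
time: 6.52
eef_pos: [0.6162, 0.1728, 0.0995]
tcp_rot: [-3.14, 0.0, 1.573]
ft_force: [0.1, 0.5, -1.2]
gripper_width: 0.0288
```

```bash
python3 -c "
from h import *
plan(.6174,.1724,.043)
for n in('top','scene'):
    p,d=robot.get_image(n); cv2.imwrite(f'pics/{n}4.png',p[...,::-1])
a=cv2.imread('pics/top4.png');b=cv2.imread('pics/scene4.png')
cv2.imwrite('pics/c4.png',np.hstack([cv2.resize(a[140:260,170:290],(400,400)),cv2.resize(b[180:300,380:500],(400,400))]))
"
```

```text
t 6.53 at [0.6162 0.1728 0.0995] [-3.1400e+00  2.0000e-04  1.5725e+00] w 0.0288 -> linear [-0.0004  0.0013  0.0565] turn 0.0017
```

View pics/c4.png

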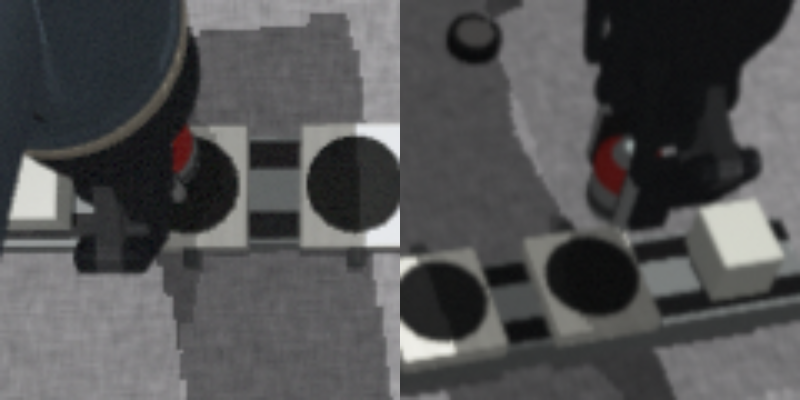

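Emit:
{"api": "jog_arm", "payload": {
  "linear": [
    [-0.0004,0.0013,0.01],
    [-0.0004,0.0013,0.022],
    [-0.0004,0.0013,0.034],
    [-0.0004,0.0013,0.044],
    [-0.0004,0.0013,0.052],
    [-0.0004,0.0013,0.0555],
    [-0.0004,0.0013,0.0555],
    [-0.0004,0.0013,0.0555],
    [-0.0004,0.0013,0.0555]
  ],
  "turn": [0.0017,0.0017,0.0017,0.0017,0.0017,0.0017,0.0017,0.0017,0.0017]
}}

```text
time: 7.75
eef_pos: [0.6177, 0.1722, 0.0445]
tcp_rot: [-3.14, 0.0, 1.57]
ft_force: [0.6, -0.0, -0.8]
gripper_width: 0.029
```

```bash
python3 -c "
from h import *
plan(.6174,.1724,.040)
for n in('top','scene'):
    p,d=robot.get_image(n); cv2.imwrite(f'pics/{n}5.png',p[...,::-1])
a=cv2.imread('pics/top5.png');b=cv2.imread('pics/scene5.png')
cv2.imwrite('pics/c5.png',np.hstack([cv2.resize(a[140:260,170:290],(400,400)),cv2.resize(b[200:300,400:500],(400,400))]))
"
```

```text
t 7.75 at [0.6177 0.1722 0.0445] [-3.1404e+00  3.0000e-04  1.5704e+00] w 0.029 -> linear [ 0.0002 -0.0003  0.0045] turn -0.0004
```

View pics/c5.png

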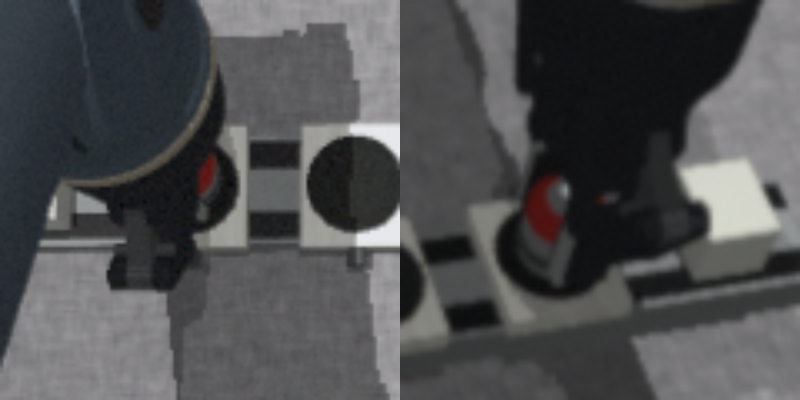

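Red is a few mm above the disc and visually centred. I lower it in small steps while watching the force.

Emit:
{"api": "jog_arm", "payload": {
  "linear": [
    [0,0,0.001],
    [0,0,0.002],
    [0,0,0.003],
    [0,0,0.003],
    [0,0,0.003]
  ],
  "turn": [0,0,0,0,0]
}}

```text
time: 8.48
eef_pos: [0.6177, 0.1722, 0.0414]
tcp_rot: [-3.14, 0.0, 1.57]
ft_force: [-0.3, 0.6, -0.6]
gripper_width: 0.029
```

Emit:
{"api": "jog_arm", "payload": {
  "linear": [
    [0,0,0.0005],
    [0,0,0.001],
    [0,0,0.001],
    [0,0,0.001]
  ],
  "turn": [0,0,0,0]
}}

```text
time: 8.98
eef_pos: [0.6177, 0.1722, 0.0404]
tcp_rot: [-3.14, 0.0, 1.57]
ft_force: [0.7, 0.1, -0.9]
gripper_width: 0.029
```

Emit:
{"api": "jog_arm", "payload": {
  "linear": [
    [0,0,0.0005],
    [0,0,0.001],
    [0,0,0.001],
    [0,0,0.001]
  ],
  "turn": [0,0,0,0]
}}

```text
time: 9.48
eef_pos: [0.6177, 0.1722, 0.0403]
tcp_rot: [-3.141, -0.0, 1.57]
ft_force: [-3.5, -0.7, 8.7]
gripper_width: 0.029
```

Contact at 0.0403, with 8.7 N. Releasing and retreating upward.

Emit:
{"api": "jog_arm", "payload": {
  "linear": [
    [0,0,0],
    [0,0,0],
    [0,0,0],
    [0,0,0],
    [0,0,-0.003],
    [0,0,-0.015],
    [0,0,-0.04],
    [0,0,-0.08],
    [0,0,-0.12],
    [0,0,-0.14],
    [0,0,-0.14]
  ],
  "turn": [0,0,0,0,0,0,0,0,0,0,0],
  "gripper": 0.06
}}

```text
time: 10.85
eef_pos: [0.6189, 0.1723, 0.1828]
tcp_rot: [3.139, -0.001, 1.57]
ft_force: [-0.3, 0.4, -0.1]
gripper_width: 0.0602
```

```bash
python3 -c "
from h import *
plan(.4799,.0748,.15)"
```

```text
t 10.85 at [0.6189 0.1723 0.1828] [ 3.1387e+00 -1.4000e-03  1.5702e+00] w 0.0602 -> linear [-0.0976 -0.139   0.0323] turn -0.0006
```

Emit:
{"api": "jog_arm", "payload": {
  "linear": [
    [-0.012,-0.017,0.004],
    [-0.036,-0.052,0.012],
    [-0.061,-0.087,0.02],
    [-0.083,-0.12,0.028],
    [-0.0976,-0.139,0.032],
    [-0.0976,-0.139,0.032],
    [-0.0976,-0.139,0.032],
    [-0.0976,-0.139,0.032]
  ],
  "turn": [0,0,0,0,0,0,0,0]
}}

```text
time: 11.85
eef_pos: [0.4808, 0.0755, 0.1502]
tcp_rot: [3.138, -0.001, 1.571]
ft_force: [0.4, 1.0, 0.4]
gripper_width: 0.0602
```

```bash
cat > chk.py <<'E'
from h import *
import sys
k=sys.argv[1]; W0={}
for n in('top','scene'):
    p,d=robot.get_image(n); cv2.imwrite(f'pics/{n}{k}.png',p[...,::-1]); W=cloud(n,d)
    for c in H:
        for b in blobs(mask(p,c),50,420):
            (u,v),r=cv2.minEnclosingCircle(b); q=ray(n,(u,v),B[c]+.035)
            if not(.58<q[0]<.66): continue
            sel=np.hypot(W[...,0]-q[0],W[...,1]-q[1])<.02; zt=np.percentile(W[...,2][sel],97)
            t=sel&(W[...,2]>zt-.004)
            print(n,c,'px',(round(u),round(v)),'nose',W[t].mean(0).round(4),t.sum())
E
python3 chk.py 6; python3 -c "
from h import *
plan(.4799,.0748,.010)
a=cv2.imread('pics/top6.png');b=cv2.imread('pics/scene6.png')
cv2.imwrite('pics/c6.png',np.hstack([cv2.resize(a[140:340,150:350],(400,400)),cv2.resize(b[150:300,350:500],(400,400))]))"
```

```text
top red px (224, 187) nose [0.6207 0.1722 0.0733] 48
scene red px (441, 254) nose [0.6216 0.1706 0.0703] 87
t 11.95 at [0.4805 0.0752 0.1502] [ 3.1386e+00 -1.3000e-03  1.5709e+00] w 0.06 -> linear [-0.0006 -0.001   0.1402] turn 0.0001
```

View pics/c6.png

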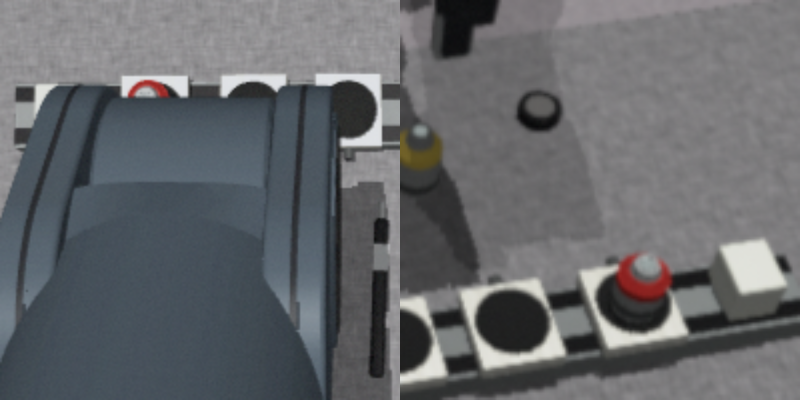

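Red stands centred on pad_1, at crop (641,300) in the scene view. I'll check it from the top once the arm is clear. Now yellow.

Emit:
{"api": "jog_arm", "payload": {
  "linear": [
    [-0.0006,-0.001,0.015],
    [-0.0006,-0.001,0.045],
    [-0.0006,-0.001,0.08],
    [-0.0006,-0.001,0.11],
    [-0.0006,-0.001,0.13],
    [-0.0006,-0.001,0.138],
    [-0.0006,-0.001,0.14],
    [-0.0006,-0.001,0.14]
  ],
  "turn": [0,0,0,0,0,0,0,0]
}}

```text
time: 12.95
eef_pos: [0.4803, 0.0749, 0.0107]
tcp_rot: [3.138, -0.001, 1.571]
ft_force: [0.2, 0.9, -0.5]
gripper_width: 0.0603
```

Emit:
{"api": "jog_arm", "payload": {
  "linear": [
    [0,0,0],
    [0,0,0],
    [0,0,0],
    [0,0,0],
    [0,0,0],
    [0,0,0],
    [0,0,0]
  ],
  "turn": [0,0,0,0,0,0,0],
  "gripper": 0.02
}}

```text
time: 13.82
eef_pos: [0.4805, 0.0751, 0.0114]
tcp_rot: [3.137, -0.002, 1.571]
ft_force: [-1.2, 0.1, 7.1]
gripper_width: 0.0294
```

Emit:
{"api": "jog_arm", "payload": {
  "linear": [
    [0,0,-0.005],
    [0,0,-0.015],
    [0,0,-0.035],
    [0,0,-0.06],
    [0,0,-0.09],
    [0,0,-0.11],
    [0,0,-0.115],
    [0,0,-0.115]
  ],
  "turn": [0,0,0,0,0,0,0,0]
}}

```text
time: 14.82
eef_pos: [0.4799, 0.075, 0.1264]
tcp_rot: [3.137, -0.002, 1.571]
ft_force: [-0.4, -0.6, -1.0]
gripper_width: 0.029
```

```bash
python3 -c "
from h import *
plan(.6179,.0980,.10)"; python3 chk.py 7;  python3 -c "
from h import *
a=cv2.imread('pics/top7.png');b=cv2.imread('pics/scene7.png')
cv2.imwrite('pics/c7.png',np.hstack([cv2.resize(a[140:340,150:350],(400,400)),cv2.resize(b[130:280,300:450],(400,400))]))"
```

```text
t 14.82 at [0.4799 0.075  0.1264] [ 3.1365e+00 -2.2000e-03  1.5712e+00] w 0.029 -> linear [0.0229 0.1379 0.0272] turn 0.0004
top red px (224, 190) nose [0.6172 0.1723 0.0732] 103
scene red px (441, 254) nose [0.6219 0.1707 0.07  ] 92
```

View pics/c7.png

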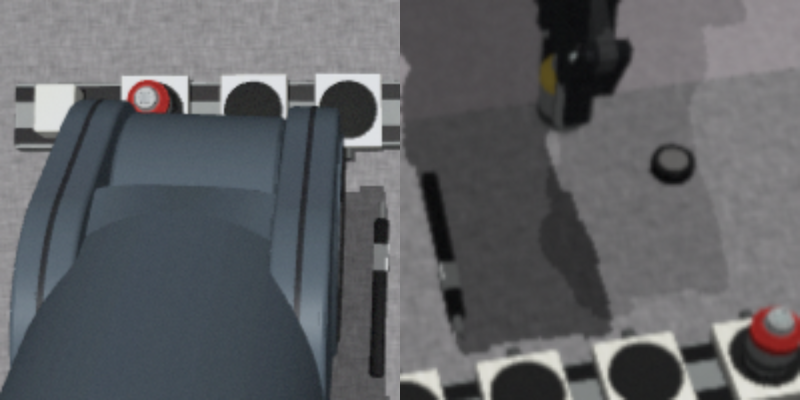

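Red reads +1.5 mm in x against the pad in the top view and a little more in the scene view. I shift the pad x targets by about -1.3 mm and carry yellow.

Emit:
{"api": "jog_arm", "payload": {
  "linear": [
    [0.001,0.006,0],
    [0.004,0.022,0],
    [0.009,0.047,0],
    [0.013,0.074,0],
    [0.017,0.101,0.004],
    [0.02,0.121,0.01],
    [0.0225,0.134,0.018],
    [0.0233,0.1365,0.025],
    [0.0233,0.1365,0.027],
    [0.0233,0.1365,0.027],
    [0.0233,0.1365,0.027]
  ],
  "turn": [0,0,0,0,0,0,0,0,0,0,0]
}}

```text
time: 16.3
eef_pos: [0.6159, 0.0982, 0.0997]
tcp_rot: [3.138, -0.002, 1.571]
ft_force: [0.6, -0.4, -0.7]
gripper_width: 0.0289
```

```bash
python3 -c "
from h import *
plan(.6167,.0984,.048)"
```

```text
t 16.3 at [0.6159 0.0982 0.0997] [ 3.1377e+00 -1.9000e-03  1.5711e+00] w 0.0289 -> linear [0.0001 0.0006 0.0517] turn 0.0003
```

Emit:
{"api": "jog_arm", "payload": {
  "linear": [
    [0,0.0004,0.01],
    [0,0.0004,0.022],
    [0,0.0004,0.034],
    [0,0.0004,0.044],
    [0,0.0004,0.05],
    [0,0.0004,0.052],
    [0,0.0004,0.052],
    [0,0.0004,0.052]
  ],
  "turn": [0,0,0,0,0,0,0,0]
}}

```text
time: 17.3
eef_pos: [0.6167, 0.0983, 0.048]
tcp_rot: [3.137, -0.002, 1.571]
ft_force: [-0.6, 0.5, -1.3]
gripper_width: 0.0289
```

Emit:
{"api": "jog_arm", "payload": {
  "linear": [
    [0,0,0.0005],
    [0,0,0.001],
    [0,0,0.0015],
    [0,0,0.0015],
    [0,0,0.0015]
  ],
  "turn": [0,0,0,0,0]
}}

```text
time: 17.92
eef_pos: [0.6168, 0.0983, 0.0466]
tcp_rot: [3.137, -0.002, 1.571]
ft_force: [0.6, -0.1, -1.5]
gripper_width: 0.0286
```

Emit:
{"api": "jog_arm", "payload": {
  "linear": [
    [0,0,0.0004],
    [0,0,0.0008],
    [0,0,0.0008],
    [0,0,0.0008]
  ],
  "turn": [0,0,0,0]
}}

```text
time: 18.42
eef_pos: [0.6168, 0.0983, 0.0458]
tcp_rot: [3.137, -0.002, 1.571]
ft_force: [-0.3, -0.2, -1.7]
gripper_width: 0.0292
```

Emit:
{"api": "jog_arm", "payload": {
  "linear": [
    [0,0,0.0004],
    [0,0,0.0006],
    [0,0,0.0006],
    [0,0,0.0006]
  ],
  "turn": [0,0,0,0]
}}

```text
time: 18.92
eef_pos: [0.6168, 0.0983, 0.0454]
tcp_rot: [3.137, -0.002, 1.571]
ft_force: [-2.1, -0.2, 4.9]
gripper_width: 0.0293
```

Contact at 0.0454, with 4.9 N. Releasing.

Emit:
{"api": "jog_arm", "payload": {
  "linear": [
    [0,0,0],
    [0,0,0],
    [0,0,0],
    [0,0,0],
    [0,0,-0.003],
    [0,0,-0.015],
    [0,0,-0.04],
    [0,0,-0.08],
    [0,0,-0.12],
    [0,0,-0.135],
    [0,0,-0.135]
  ],
  "turn": [0,0,0,0,0,0,0,0,0,0,0],
  "gripper": 0.06
}}

```text
time: 20.3
eef_pos: [0.6166, 0.0982, 0.1816]
tcp_rot: [3.135, -0.003, 1.571]
ft_force: [-0.8, -0.2, -1.2]
gripper_width: 0.0596
```

```bash
python3 -c "
from h import *
plan(.4680,-.2708,.16)"
```

```text
t 20.3 at [0.6166 0.0982 0.1816] [ 3.1348e+00 -2.8000e-03  1.5711e+00] w 0.0596 -> linear [-0.369  -0.1488  0.0195] turn 0.0003
```

Emit:
{"api": "jog_arm", "payload": {
  "linear": [
    [-0.015,-0.006,0],
    [-0.055,-0.022,0.003],
    [-0.105,-0.042,0.006],
    [-0.155,-0.063,0.009],
    [-0.205,-0.083,0.011],
    [-0.255,-0.103,0.014],
    [-0.305,-0.123,0.017],
    [-0.345,-0.14,0.0195],
    [-0.369,-0.1488,0.0195],
    [-0.369,-0.1488,0.0195],
    [-0.369,-0.1488,0.0195]
  ],
  "turn": [0,0,0,0,0,0,0,0,0,0,0]
}}

```text
time: 21.68
eef_pos: [0.4674, -0.2702, 0.1593]
tcp_rot: [3.136, -0.004, 1.571]
ft_force: [0.3, 0.4, 0.1]
gripper_width: 0.0596
```

```bash
python3 chk.py 8;  python3 -c "
from h import *
plan(.4680,-.2708,.018)
a=cv2.imread('pics/top8.png');b=cv2.imread('pics/scene8.png')
g=cv2.cvtColor(a,cv2.COLOR_BGR2GRAY)
cv2.imwrite('pics/c8.png',np.hstack([cv2.resize(a[140:260,160:280],(400,400)),cv2.resize(b[120:270,90:240],(400,400))]))"
```

```text
top red px (224, 190) nose [0.6167 0.1719 0.0734] 103
top yellow px (274, 189) nose [0.616  0.0983 0.0855] 95
scene red px (441, 254) nose [0.6216 0.1709 0.0698] 92
scene yellow px (394, 258) nose [0.6205 0.0975 0.0821] 87
t 21.77 at [ 0.4681 -0.2696  0.1596] [ 3.1355 -0.0036  1.5727] w 0.0603 -> linear [-0.0017 -0.001   0.1416] turn 0.0019
```

View pics/c8.png

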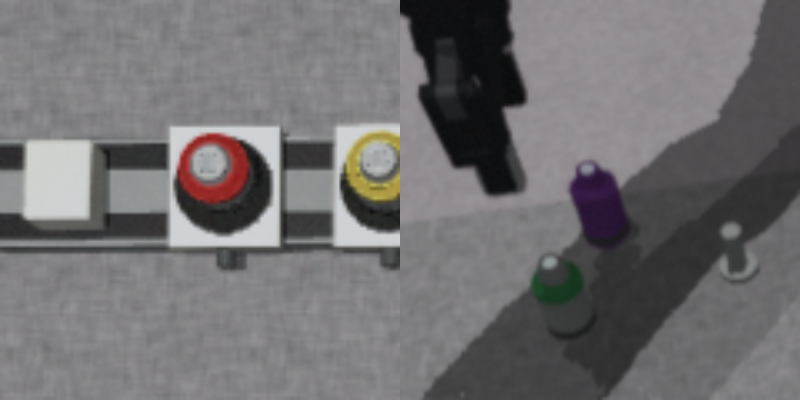

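Top view: red and yellow are standing centred on their pads, within about 2 mm and 1 mm. In the scene view purple at crop (600,200) clears the finger line beside green at (560,295). Descending to green.

Emit:
{"api": "jog_arm", "payload": {
  "linear": [
    [-0.0014,-0.0008,0.015],
    [-0.0014,-0.0008,0.045],
    [-0.0014,-0.0008,0.08],
    [-0.0014,-0.0008,0.11],
    [-0.0014,-0.0008,0.13],
    [-0.0014,-0.0008,0.138],
    [-0.0014,-0.0008,0.1415],
    [-0.0014,-0.0008,0.1415]
  ],
  "turn": [0.002,0.002,0.002,0.002,0.002,0.002,0.002,0.002]
}}

```text
time: 22.78
eef_pos: [0.4684, -0.2706, 0.0183]
tcp_rot: [3.135, -0.003, 1.571]
ft_force: [-1.5, 1.1, 0.1]
gripper_width: 0.06
```

Emit:
{"api": "jog_arm", "payload": {
  "linear": [
    [0,0,0],
    [0,0,0],
    [0,0,0],
    [0,0,0],
    [0,0,0],
    [0,0,0],
    [0,0,0]
  ],
  "turn": [0,0,0,0,0,0,0],
  "gripper": 0.02
}}

```text
time: 23.65
eef_pos: [0.4686, -0.2707, 0.019]
tcp_rot: [3.134, -0.003, 1.571]
ft_force: [-1.2, 0.3, 6.9]
gripper_width: 0.0295
```

Emit:
{"api": "jog_arm", "payload": {
  "linear": [
    [0,0,-0.005],
    [0,0,-0.015],
    [0,0,-0.035],
    [0,0,-0.06],
    [0,0,-0.09],
    [0,0,-0.11],
    [0,0,-0.115],
    [0,0,-0.115]
  ],
  "turn": [0,0,0,0,0,0,0,0]
}}

```text
time: 24.65
eef_pos: [0.4677, -0.2709, 0.1341]
tcp_rot: [3.134, -0.003, 1.571]
ft_force: [-0.5, -0.2, -1.5]
gripper_width: 0.0294
```

```bash
python3 -c "
from h import *
plan(.6169,.0272,.11)"; python3 chk.py 9;  python3 -c "
from h import *
a=cv2.imread('pics/top9.png');b=cv2.imread('pics/scene9.png')
cv2.imwrite('pics/c9.png',np.hstack([cv2.resize(a[200:400,440:640],(400,400)),cv2.resize(b[80:270,50:240],(400,400))]))"
```

```text
t 24.65 at [ 0.4677 -0.2709  0.1341] [ 3.1339e+00 -3.1000e-03  1.5709e+00] w 0.0294 -> linear [0.298  0.149  0.0261] turn 0.0001
top red px (224, 190) nose [0.6168 0.1719 0.073 ] 113
top yellow px (274, 189) nose [0.616  0.0986 0.0854] 94
scene red px (441, 254) nose [0.6215 0.1707 0.0704] 83
scene yellow px (394, 258) nose [0.6202 0.0972 0.0823] 81
```

View pics/c9.png

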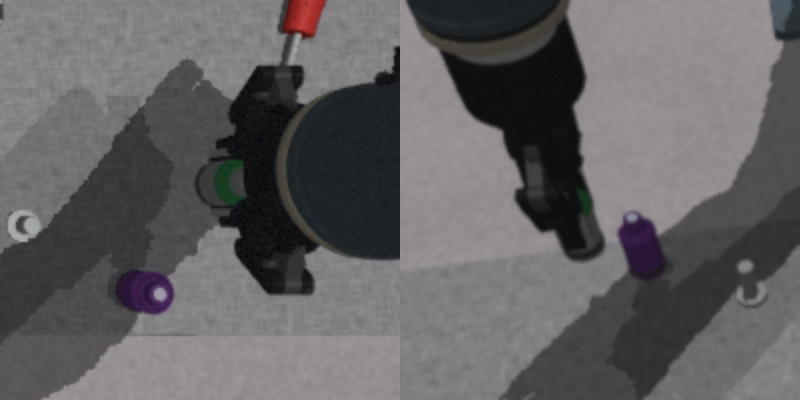

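Green is held and purple is untouched. Carrying green to pad_3.

Emit:
{"api": "jog_arm", "payload": {
  "linear": [
    [0.008,0.004,0],
    [0.028,0.014,0],
    [0.06,0.03,0],
    [0.095,0.048,0],
    [0.13,0.065,0],
    [0.165,0.083,0],
    [0.2,0.1,0],
    [0.235,0.118,0.005],
    [0.265,0.133,0.012],
    [0.287,0.144,0.02],
    [0.297,0.1485,0.025],
    [0.298,0.149,0.026]
  ],
  "turn": [0,0,0,0,0,0,0,0,0,0,0,0]
}}

```text
time: 26.25
eef_pos: [0.6161, 0.0273, 0.1087]
tcp_rot: [3.136, -0.003, 1.571]
ft_force: [0.3, -0.4, -0.7]
gripper_width: 0.0293
```

Emit:
{"api": "jog_arm", "payload": {
  "linear": [
    [0,0,0],
    [0,0,0]
  ],
  "turn": [0,0]
}}

```text
time: 26.5
eef_pos: [0.6159, 0.0259, 0.109]
tcp_rot: [3.136, -0.003, 1.569]
ft_force: [0.2, -0.6, -0.9]
gripper_width: 0.0293
```

```bash
python3 -c "
from h import *
plan(.6169,.0272,.056)"
```

```text
t 26.5 at [0.6159 0.0259 0.109 ] [ 3.1363e+00 -2.7000e-03  1.5693e+00] w 0.0293 -> linear [0.0011 0.0007 0.053 ] turn -0.0015
```

Emit:
{"api": "jog_arm", "payload": {
  "linear": [
    [0.001,0.0007,0.01],
    [0.001,0.0007,0.022],
    [0.001,0.0007,0.034],
    [0.001,0.0007,0.044],
    [0.001,0.0007,0.051],
    [0.001,0.0007,0.053],
    [0.001,0.0007,0.053],
    [0.001,0.0007,0.053]
  ],
  "turn": [0,0,0,0,0,0,0,0]
}}

```text
time: 27.5
eef_pos: [0.6172, 0.027, 0.0564]
tcp_rot: [3.136, -0.003, 1.569]
ft_force: [-0.2, -0.0, -1.2]
gripper_width: 0.0293
```

Emit:
{"api": "jog_arm", "payload": {
  "linear": [
    [0,0,0.0005],
    [0,0,0.001],
    [0,0,0.0015],
    [0,0,0.0015],
    [0,0,0.0015]
  ],
  "turn": [0,0,0,0,0]
}}

```text
time: 28.12
eef_pos: [0.6172, 0.027, 0.0549]
tcp_rot: [3.136, -0.003, 1.569]
ft_force: [0.4, 0.2, -0.5]
gripper_width: 0.0291
```

Emit:
{"api": "jog_arm", "payload": {
  "linear": [
    [0,0,0.0004],
    [0,0,0.0008],
    [0,0,0.001],
    [0,0,0.001]
  ],
  "turn": [0,0,0,0]
}}

```text
time: 28.62
eef_pos: [0.6172, 0.0271, 0.0539]
tcp_rot: [3.136, -0.003, 1.569]
ft_force: [-0.8, -0.3, -1.9]
gripper_width: 0.0293
```

Emit:
{"api": "jog_arm", "payload": {
  "linear": [
    [0,0,0.0004],
    [0,0,0.0008],
    [0,0,0.0009],
    [0,0,0.0009]
  ],
  "turn": [0,0,0,0]
}}

```text
time: 29.12
eef_pos: [0.6172, 0.0271, 0.0531]
tcp_rot: [3.136, -0.003, 1.569]
ft_force: [-1.2, 0.6, 2.0]
gripper_width: 0.0294
```

Light contact at 0.0531. Releasing, then moving to blue.

Emit:
{"api": "jog_arm", "payload": {
  "linear": [
    [0,0,0],
    [0,0,0],
    [0,0,0],
    [0,0,0],
    [0,0,-0.003],
    [0,0,-0.015],
    [0,0,-0.04],
    [0,0,-0.08],
    [0,0,-0.12],
    [0,0,-0.13],
    [0,0,-0.13]
  ],
  "turn": [0,0,0,0,0,0,0,0,0,0,0],
  "gripper": 0.06
}}

```text
time: 30.5
eef_pos: [0.6166, 0.0268, 0.184]
tcp_rot: [3.134, -0.003, 1.569]
ft_force: [0.4, -0.2, 0.1]
gripper_width: 0.0597
```

```bash
python3 -c "
from h import *
plan(.4656,-.0917,.17)"
```

```text
t 30.5 at [0.6166 0.0268 0.184 ] [ 3.1341 -0.0033  1.5693] w 0.0597 -> linear [-0.1187 -0.1509  0.0125] turn -0.0015
```

Emit:
{"api": "jog_arm", "payload": {
  "linear": [
    [-0.012,-0.015,0.002],
    [-0.037,-0.047,0.004],
    [-0.065,-0.083,0.008],
    [-0.093,-0.118,0.0125],
    [-0.112,-0.142,0.0125],
    [-0.1187,-0.1509,0.0125],
    [-0.1187,-0.1509,0.0125],
    [-0.1187,-0.1509,0.0125]
  ],
  "turn": [0,0,0,0,0,0,0,0]
}}

```text
time: 31.5
eef_pos: [0.4667, -0.0908, 0.1698]
tcp_rot: [3.134, -0.003, 1.571]
ft_force: [1.0, 0.2, 0.5]
gripper_width: 0.06
```

```bash
python3 chk.py 10;  python3 -c "
from h import *
plan(.4656,-.0917,.026)
a=cv2.imread('pics/top10.png');b=cv2.imread('pics/scene10.png')
cv2.imwrite('pics/c10.png',np.hstack([cv2.resize(a[140:340,270:470],(400,400)),cv2.resize(b[120:320,200:400],(400,400))]))"
```

```text
top red px (224, 190) nose [0.6172 0.1722 0.0735] 98
top yellow px (274, 189) nose [0.6161 0.0984 0.0852] 95
top green px (324, 188) nose [0.6165 0.0266 0.0975] 94
scene red px (441, 254) nose [0.6219 0.1707 0.0703] 91
scene yellow px (394, 258) nose [0.6204 0.0972 0.0823] 85
scene green px (349, 261) nose [0.6207 0.0255 0.0943] 83
t 31.6 at [ 0.4665 -0.0909  0.1698] [ 3.134  -0.0032  1.5709] w 0.0601 -> linear [-0.0013 -0.002   0.1438] turn 0.0001
```

View pics/c10.png

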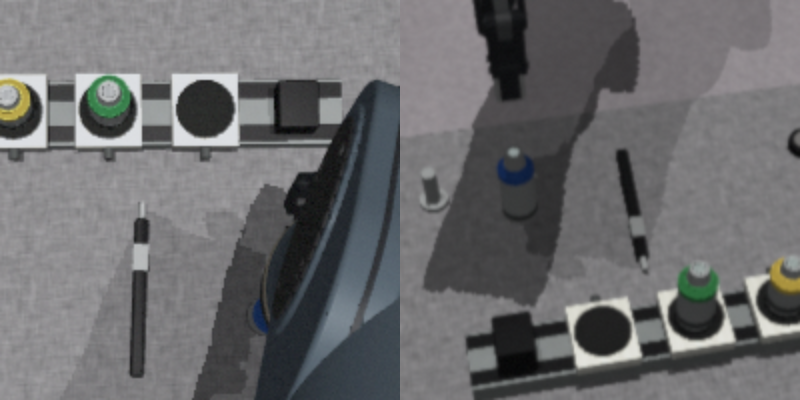

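Green stands centred on pad_3. Picking blue.

Emit:
{"api": "jog_arm", "payload": {
  "linear": [
    [-0.0011,-0.0014,0.015],
    [-0.0011,-0.0014,0.045],
    [-0.0011,-0.0014,0.08],
    [-0.0011,-0.0014,0.11],
    [-0.0011,-0.0014,0.13],
    [-0.0011,-0.0014,0.14],
    [-0.0011,-0.0014,0.1438],
    [-0.0011,-0.0014,0.1438]
  ],
  "turn": [0,0,0,0,0,0,0,0]
}}

```text
time: 32.6
eef_pos: [0.4666, -0.0915, 0.0262]
tcp_rot: [3.133, -0.003, 1.571]
ft_force: [-0.5, 0.7, -0.2]
gripper_width: 0.0605
```

Emit:
{"api": "jog_arm", "payload": {
  "linear": [
    [0,0,0],
    [0,0,0],
    [0,0,0],
    [0,0,0],
    [0,0,0],
    [0,0,0],
    [0,0,0]
  ],
  "turn": [0,0,0,0,0,0,0],
  "gripper": 0.02
}}

```text
time: 33.48
eef_pos: [0.4666, -0.0915, 0.0268]
tcp_rot: [3.133, -0.003, 1.571]
ft_force: [-0.5, 0.8, 7.6]
gripper_width: 0.0294
```

Emit:
{"api": "jog_arm", "payload": {
  "linear": [
    [0,0,-0.005],
    [0,0,-0.015],
    [0,0,-0.035],
    [0,0,-0.06],
    [0,0,-0.09],
    [0,0,-0.11],
    [0,0,-0.115],
    [0,0,-0.115]
  ],
  "turn": [0,0,0,0,0,0,0,0]
}}

```text
time: 34.48
eef_pos: [0.4656, -0.0917, 0.1418]
tcp_rot: [3.132, -0.003, 1.571]
ft_force: [0.3, -0.6, -1.5]
gripper_width: 0.0291
```

```bash
python3 -c "
from h import *
plan(.6174,-.0452,.115)
p,d=robot.get_image('scene');cv2.imwrite('pics/c11.png',p[60:360,150:450,::-1])"
```

```text
t 34.48 at [ 0.4656 -0.0917  0.1418] [ 3.1324 -0.0034  1.5713] w 0.0291 -> linear [0.0463 0.1515 0.0284] turn 0.0005
```

View pics/c11.png

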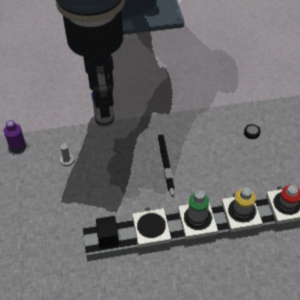

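Blue is held upright, at crop (103,110). Carrying it to pad_4.

Emit:
{"api": "jog_arm", "payload": {
  "linear": [
    [0.002,0.006,0],
    [0.007,0.022,0],
    [0.014,0.047,0],
    [0.022,0.074,0],
    [0.03,0.101,0.004],
    [0.037,0.125,0.01],
    [0.043,0.142,0.018],
    [0.0463,0.151,0.025],
    [0.0463,0.1515,0.028],
    [0.0463,0.1515,0.028],
    [0.0463,0.1515,0.028]
  ],
  "turn": [0,0,0,0,0,0,0,0,0,0,0]
}}

```text
time: 35.9
eef_pos: [0.6167, -0.0456, 0.1152]
tcp_rot: [3.133, -0.003, 1.57]
ft_force: [-0.2, -0.7, -1.4]
gripper_width: 0.0293
```

```bash
python3 -c "
from h import *
plan(.6174,-.0450,.064)"
```

```text
t 35.9 at [ 0.6167 -0.0456  0.1152] [ 3.1332 -0.0034  1.5705] w 0.0293 -> linear [0.0005 0.0003 0.0512] turn -0.0003
```

Emit:
{"api": "jog_arm", "payload": {
  "linear": [
    [0.0006,0,0.01],
    [0.0006,0,0.022],
    [0.0006,0,0.034],
    [0.0006,0,0.044],
    [0.0006,0,0.05],
    [0.0006,0,0.0515],
    [0.0006,0,0.0515],
    [0.0006,0,0.0515]
  ],
  "turn": [0,0,0,0,0,0,0,0]
}}

```text
time: 36.9
eef_pos: [0.6173, -0.0449, 0.0641]
tcp_rot: [3.133, -0.003, 1.57]
ft_force: [-0.2, -0.3, -2.3]
gripper_width: 0.0293
```

Emit:
{"api": "jog_arm", "payload": {
  "linear": [
    [0,0,0.0005],
    [0,0,0.001],
    [0,0,0.0015],
    [0,0,0.0015],
    [0,0,0.0015]
  ],
  "turn": [0,0,0,0,0]
}}

```text
time: 37.52
eef_pos: [0.6174, -0.0449, 0.0626]
tcp_rot: [3.133, -0.003, 1.57]
ft_force: [0.3, 0.3, -1.9]
gripper_width: 0.0295
```

Emit:
{"api": "jog_arm", "payload": {
  "linear": [
    [0,0,0.0004],
    [0,0,0.0008],
    [0,0,0.0008],
    [0,0,0.0008]
  ],
  "turn": [0,0,0,0]
}}

```text
time: 38.02
eef_pos: [0.6174, -0.0449, 0.0618]
tcp_rot: [3.133, -0.003, 1.571]
ft_force: [-0.0, -0.1, -1.4]
gripper_width: 0.0293
```

Emit:
{"api": "jog_arm", "payload": {
  "linear": [
    [0,0,0.0004],
    [0,0,0.0008],
    [0,0,0.0009],
    [0,0,0.0009]
  ],
  "turn": [0,0,0,0]
}}

```text
time: 38.52
eef_pos: [0.6174, -0.0449, 0.061]
tcp_rot: [3.132, -0.003, 1.57]
ft_force: [-1.3, -0.1, -0.7]
gripper_width: 0.0292
```

Emit:
{"api": "jog_arm", "payload": {
  "linear": [
    [0,0,0.0003],
    [0,0,0.0004],
    [0,0,0.0004]
  ],
  "turn": [0,0,0]
}}

```text
time: 38.9
eef_pos: [0.6174, -0.0449, 0.0609]
tcp_rot: [3.132, -0.004, 1.57]
ft_force: [-1.6, -0.3, 4.8]
gripper_width: 0.0291
```

Contact. Releasing, rising and backing away for the check.

Emit:
{"api": "jog_arm", "payload": {
  "linear": [
    [0,0,0],
    [0,0,0],
    [0,0,0],
    [0,0,0],
    [0,0,-0.003],
    [0,0,-0.015],
    [0,0,-0.04],
    [0,0,-0.08],
    [0,0,-0.12],
    [0,0,-0.13],
    [0,0,-0.13]
  ],
  "turn": [0,0,0,0,0,0,0,0,0,0,0],
  "gripper": 0.06
}}

```text
time: 40.28
eef_pos: [0.6164, -0.0453, 0.1918]
tcp_rot: [3.131, -0.004, 1.571]
ft_force: [1.1, -0.3, 0.0]
gripper_width: 0.06
```

Emit:
{"api": "jog_arm", "payload": {
  "linear": [
    [-0.02,-0.008,0],
    [-0.06,-0.03,0],
    [-0.11,-0.055,0],
    [-0.16,-0.08,0],
    [-0.2,-0.1,0],
    [-0.22,-0.11,0],
    [-0.22,-0.11,0],
    [-0.22,-0.11,0]
  ],
  "turn": [0,0,0,0,0,0,0,0]
}}

```text
time: 41.28
eef_pos: [0.5061, -0.2647, 0.189]
tcp_rot: [3.132, -0.005, 1.571]
ft_force: [0.4, 1.0, -1.1]
gripper_width: 0.0599
```

```bash
python3 chk.py 12;  python3 -c "
from h import *
a=cv2.imread('pics/top12.png');b=cv2.imread('pics/scene12.png')
cv2.imwrite('pics/c12.png',np.vstack([cv2.resize(a[150:240,150:450],(800,240),interpolation=2),cv2.resize(b[210:320,220:520],(800,293))]))"
```

```text
top red px (224, 190) nose [0.6171 0.1721 0.0733] 101
top red px (598, 180) nose [ 0.6349 -0.384   0.0252] 46
top yellow px (274, 189) nose [0.616  0.0985 0.0853] 96
top green px (324, 188) nose [0.6162 0.0266 0.0973] 93
top blue px (374, 186) nose [ 0.6162 -0.0448  0.1115] 97
scene red px (441, 254) nose [0.6217 0.1708 0.07  ] 89
scene yellow px (394, 258) nose [0.6203 0.0974 0.0822] 85
scene green px (349, 261) nose [0.6208 0.0255 0.0944] 85
scene blue px (301, 264) nose [ 0.6205 -0.0454  0.1083] 90
```

View pics/c12.png

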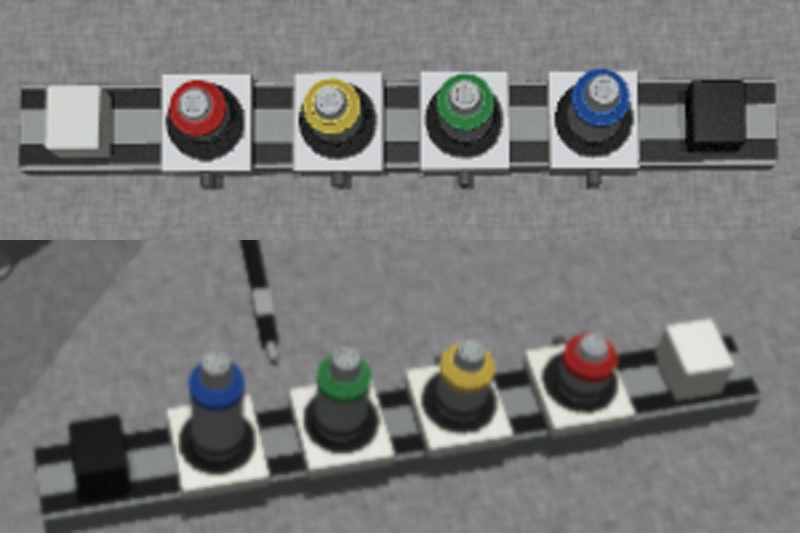

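All four objectives are standing, in order, within about 1–2 mm of centre, and the arm is clear. Handing in.

```bash
python3 -c "
from rig import robot
print(robot.sign_off(), robot.get_state()['time'])"
```

```text
the job is handed in; nothing more can be done
the job is handed in; nothing more can be done
```

The four objectives are lined up by length on the rail and I've handed the job in. From the white post to the black post they run red on pad_1, yellow on pad_2, green on pad_3 and blue on pad_4. The last clock reading was about 41 s.

- **Final views:** the top and scene views show all four upright, nose up and released. The arm was well clear, and I saw no sign that the purple look-alike had been touched.
- **Set-down forces:** at touchdown the readings were 8.7 N for red, 4.9 N for yellow, 2.0 N for green and 4.8 N for blue.
- **Centring:** the noses measured about 1–2 mm from the pad centres in the top view. Red is the least centred, at about 2 mm across the rail (1.4 mm in the top view, 2.7 mm in the scene view). I left it there rather than risk gripping it again.
- **Camera disagreement:** the two cameras disagreed by a steady 4 mm in x and 2 mm in y. I averaged them, and compared objectives with pads within each view.

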